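# Balance the floppy work lamp and park it in its fork

## Task

Pick up the battery work lamp by its orange handle, bring its floppy mast upright by moving and tilting the foot only, and, with the foot lifted well clear of the table and nothing touching the mast, keep the mast balanced upright out in the open for five seconds. Still balanced and lifted, bring the mast between the two blue prongs of the parking fork, keep it upright there for two seconds without touching them, then set the foot down flat on the green rubber pad and let go, so that the fork keeps the mast from flopping over. Do it gently: never handle the mast or slam or drop the lamp, and leave the other things on the bench alone.

Things in the scene. Friction and masses are not known exactly. Their poses are not given: they have to be found in the camera images.
- lamp: Foot of the work lamp: black plate 350 x 130 x 12 mm (x -155 to +195 mm), origin on its underside below the middle of the handle; x runs along the plate towards the mast, z up. Red battery block at x -150 to -75 mm, 62 mm high; steel yoke for the mast at x = 170 mm. Foot about 0.60 kg, whole lamp 0.93 kg; with the mast upright its centre of mass lies under the handle.
- lamp_handle (a point): Middle of the lamp's orange handle bar, 83 mm above the foot's underside, axes as lamp. The bar runs along x: 100 mm long, 26 mm wide (y), 36 mm tall, its top 101 mm above the underside, on two 14 mm legs at x = +-43 mm.
- mast: Mast, a 14 mm yellow rod with a lamp head. Origin on the pivot, in the foot's frame at x 170, y 0, z 40 mm; z runs up the rod. It swings only about the foot's x axis (positive leans it to -y), to stops at +-0.30 rad from the foot's normal. Nominal 0.33 kg, centre of mass 236 mm above the pivot, inertia about the pivot 0.0195 kg m2, damping 0.020 N m s/rad.
- mast_mid (a point): Point on the mast's axis 175 mm above the pivot, axes as mast. A pivot spring, 0.658 N m/rad, pulls the mast towards the foot's normal but is weaker than gravity (0.766 N m/rad nominal; mast mass varies 8 %): left alone the mast falls slowly from upright to a stop, time constant 0.4 to 0.9 s. Tilting the held foot about its x axis tilts the spring's rest direction with it.
- lamp_head (a point): Centre of the round white lamp head on the mast, 250 mm above the pivot; 80 mm diameter, 55 mm deep along x, its underside 210 mm above the pivot. Axes as mast. At the start the mast rests on its positive stop, leaning to the foot's -y.
- fork: Parking fork, fixed. Green rubber pad 400 x 200 x 4 mm (x -190 to +210 mm), steel post at x 275 to 305 mm, 234 mm tall. Origin on the bench such that the parked lamp's foot has this frame's x, y and yaw, its underside 4 mm up on the pad. x points to the post; the fork opens to -x.
- fork_mid (a point): Middle of the fork, at x = 170, z = 219 mm in the frame of fork, same axes: the parked mast passes here. Two level blue prongs along x, 54 mm clear between them, 24 mm tall, from 22 mm before this point to the cross bar 93 mm behind it; flared mouth pieces reach 65 mm before it, opening to about 85 mm. The lamp head passes above the prongs.
- wrench: Steel wrench lying flat on the bench in the middle (about 10 mm high), to be left alone.
- oil: Amber bottle, 60 mm diameter, 150 mm high, at the left side, to be left alone.
- jar: Jar with blue lid, 68 mm diameter, 85 mm high, at the right side, to be left alone.
- gloves: White glove box 120 x 230 x 70 mm at the left side, to be left alone.

How it is judged:
On the way, in this order (a step that is already met when the one before it is completed fails the run):
1. the lamp's foot is at least 40 mm above the table and the mast stands within 0.1 rad of upright, touched by nothing and more than 100 mm from the fork's middle, for 4 s (height (world z) of lamp above 0.04 m and angle between mast_mid's own z axis and vertical below 0.1 rad and contact force between mast and anything else below 0.3 N and horizontal distance between mast_mid and fork_mid above 0.1 m), for 4 s.
2. the mast is between the prongs, within 0.1 rad of upright and touched by nothing, with the foot still off the pad, for 1 s (height (world z) of lamp above 0.014 m and angle between mast_mid's own z axis and vertical below 0.1 rad and contact force between mast and anything else below 0.3 N and x of mast_mid in the frame of fork_mid between -0.035 and 0.07 m and y of mast_mid in the frame of fork_mid between -0.022 and 0.022 m), for 1 s.
At the end, for the whole second after the job is handed in: The foot stands flat on the pad (underside below 12 mm, tilt under 0.05 rad); the mast at fork height is between the prongs (-35 to +75 mm along, 30 mm across from the fork's middle) and within 0.24 rad of upright, not flopped to its 0.30 rad stop; all is at rest (height (world z) of lamp below 0.012 m and angle between lamp's own z axis and vertical below 0.05 rad and angle between mast_mid's own z axis and vertical below 0.24 rad and x of mast_mid in the frame of fork_mid between -0.035 and 0.075 m and y of mast_mid in the frame of fork_mid between -0.03 and 0.03 m and linear speed of lamp below 0.02 m/s and angular speed of mast below 0.1 rad/s); the robot touches nothing.
It fails at once if the lamp is tipped over (foot more than 0.6 rad from level), dropped or flung (over 0.7 m/s) (angle between lamp's own z axis and vertical above 0.6 rad or linear speed of lamp above 0.7 m/s).
It fails at once if the mast is slammed (over 4 rad/s) (angular speed of mast above 4 rad/s).
It fails at once if the mast knocks the fork with over 12 N (contact force between mast and fork above 12 N).
It fails at once if the robot handles the mast (over 1 N) (contact force between mast and the fingers above 1 N or contact force between mast and the arm above 1 N).
It fails at once if another thing on the bench is disturbed (moved over 30 mm) (distance of any of wrench, oil, jar, gloves from where it was at the start of the episode above 0.03 m).
It also fails if it takes over 72 s, if anything falls off the work surface, if the arm or the gripper's body presses on something with over 40 N, if the wrist force passes 120 N, or if a joint passes its speed limit or range.

## Robot

A 6-joint arm with a two-finger parallel gripper is mounted at the origin on the work surface. World frame = base frame: x ahead of the robot, y to its left, z up, the work surface at z = 0. Lengths are in m, angles in rad, forces in N, time in s.
With the tool pointing down it reaches from about 0.25 to 0.775 m from the base axis. Payload 4 kg.
Tool frame: the origin (TCP) lies on the centre line of the jaws, within the pads' length; the fingertips stand robot.tips_ahead ahead of it and the grasp point (between the pads) lies 8 mm behind it (robot.tips_ahead is the distance from the TCP to the fingertips, in m); z points along the fingers, y is the line along which they close (so a half turn about z gives the same grasp; the last joint's range is limited). The gripper opens to 94 mm and grips with 3 to 60 N. Pads are 16 mm wide; open, the fingers measure 119 mm over their backs; the gripper's body (75 mm by 177 mm) begins 78 mm behind the grasp point.
Start: joints at [-1.209, 0.087, 1.371, -0, 1.684, -0.103], TCP at [0.247, -0.492, 0.217] pointing down, gripper open.
Joint ranges: [-3.1, 3.1], [-0.76, 2.03], [0.27, 2.55], [-1.08, 4.22], [0.17, 2.65], [-2.57, 2.57]. Speed limits (rad/s): [2.79, 2.79, 3.14, 3.14, 3.14, 3.14].

## Interface

Orientations are given as [roll, pitch, yaw] about the fixed x, y, z axes, in that order (R = Rz(yaw) Ry(pitch) Rx(roll)).
In Python, from bench import robot, snapshot, close_job, spotter gives the robot as it stands. The module is installed in compiled form; this text tells all that it offers.
- The arm moves only by the tool servo_tool, never from a script. Its argument "commands" is one flat list of numbers, 7 for each row, row after row: the shift along the tool's x, y, z in m, then the turn, a rotation vector about the tool's x, y, z in degrees, then the finger opening in m, from 0 to 0.094. In form: [x, y, z, ax, ay, az, grip, x, y, z, ax, ay, az, grip, ...]. A call has 1 to 10 rows; each row is the pose to reach, as a shift and turn from the pose commanded when the call began, along the tool's axes at that moment; what a row does not reach only later rows make up. A row lasts 1/8 s, in which the tool goes at most 62.5 mm and 10.7 degrees, less where a joint would pass 70% of its speed; a pose out of reach is approached as far as the arm can. A call with a gripper value outside its range is refused whole. The fingers move at their own pace and stop on an object; the grip force is fixed at half the most. Time passes only in rows, so rows that repeat a pose let the fingers close. It gives the time, the measured TCP pose, the force, the opening and the grip force at its end, in the units of the state.
- robot.get_obs(): the state, without advancing time (a new reading comes with each control period).
- snapshot(name): name is "scene" or "top"; returns a dict with "img" (400x640x3 uint8, blue, green, red), "camera_matrix" (3x3 intrinsics, pixels), "extrinsics" (4x4, takes a point from camera to world coordinates). Camera axes: x right, y down, z forward; pixel columns grow to the right and rows downward; lengths in m; the calibration is good to about 2 mm. A picture is of the moment at which its call begins. There is no depth.
- close_job(): hands the job in; it is judged then, once.
Trained networks look in a picture, given as the dict that the camera call returned (one of the last four; its "shot" number tells which), for a name from the list of things; names that differ only in an ending like _2 or _b are one class to them, and where a whole thing is asked for, a point or a joint stands for the part that bears it (a point fixed in the world has none). Each returns a list of dicts, best first, with "conf" (0 to 1); they miss things now and then, are a little off and sometimes report something else, mostly with a low value. They report only what shows in the picture. A call takes as long as a camera call.
- spotter.trace(name, picture): "region" (400x640 bool, what is visible of it) and "box" ([left, top, width, height] in pixels, round what is visible of it).
The state is a dict: "time": time; "joint_positions": joint angles; "qvel": joint speeds; "joint_torque": joint torques, N m; "tool_pos": TCP position; "ee_rot": TCP orientation; "wrist_force": force on the tool from outside, world axes, zero at the start; "wrist_torque": the same for the moment, N m; "width": finger opening in m; "finger_force": force on a finger pad.
Only numpy, scipy, OpenCV 4.12 (cv2) and the standard library are available. Lean on these libraries where they do the work, as an engineer would, in place of code of your own. Each camera call takes 0.05 s, during which the arm holds its last target. There are 200 camera calls.

## Working session

There is one attempt and no reset: what is moved stays moved. The work goes in short steps, Python scripts to look and compute and a tool call to move; the robot and the scene stay as the last step left them, time stands still between calls to the robot, and variables do not carry over. Pictures are saved under pics/ and viewed, at most 10 in all, crops included, and the job is handed in when it is done.

Besides the shell and the picture viewer there is one more tool, called after "Emit:" by a JSON object that holds its "fn" and its "kwargs", one argument or row to a line. servo_tool: Moves the arm, as the interface text tells. Its arguments: {"type":"object","properties":{"commands":{"type":"array","items":{"type":"number"}}},"required":["commands"]}

```bash
mkdir -p pics; ls; cat > h.py <<'E'
import numpy as np,cv2
from bench import robot,snapshot,close_job,spotter
def proj(s,P):
    P=np.atleast_2d(P);E=np.linalg.inv(s["extrinsics"]);c=P@E[:3,:3].T+E[:3,3]
    u=c@np.array(s["camera_matrix"]).T;return u[:,:2]/u[:,2:]
def onplane(s,uv,z):
    K=np.array(s["camera_matrix"]);E=np.array(s["extrinsics"])
    d=E[:3,:3]@np.linalg.solve(K,[uv[0],uv[1],1]);o=E[:3,3];return o+d*(z-o[2])/d[2]
E
python3 - <<'E'
from h import *
for n in["scene","top"]:
    s=snapshot(n);cv2.imwrite(f"pics/{n}0.png",s["img"]);print(n,np.round(s["extrinsics"],3).tolist(),np.round(s["camera_matrix"],1).tolist())
    for k in["lamp","mast","fork","lamp_head","lamp_handle","fork_mid","wrench","oil","jar","gloves"]:
        try:
            for r in spotter.trace(k,s)[:2]:
                m=r["region"];ys,xs=np.nonzero(m);print(k,round(r["conf"],2),r["box"],round(xs.mean(),1),round(ys.mean(),1),len(xs))
        except Exception as e:print(k,e)
o=robot.get_obs();print(o,robot.tips_ahead)
E
```

```text
pics
scene [[0.841, 0.429, -0.33, 0.902], [0.541, -0.654, 0.529, -0.578], [0.011, -0.623, -0.782, 1.123], [0.0, 0.0, 0.0, 1.0]] [[391.4, 0.0, 319.6], [0.0, 391.4, 198.7], [0.0, 0.0, 1.0]]
lamp 0.9 [297.3, 161.5, 94.5, 76.5] 348.1 197.8 3991
mast 0.88 [359.3, 167.0, 30.0, 57.0] 374.2 188.2 843
fork 0.66 [187.9, 253.6, 171.8, 101.3] 274.0 304.1 9883
lamp_head 0.95 [359.5, 166.1, 27.2, 57.3] 373.8 188.2 809
lamp_handle 0.81 [297.2, 164.3, 93.7, 77.4] 347.7 198.1 3833
lamp_handle 0.16 [183.0, 252.9, 175.4, 103.0] 274.8 304.1 10405
fork_mid 0.59 [182.0, 251.7, 179.6, 103.0] 274.4 304.3 10308
wrench 0.86 [291.5, 239.6, 50.6, 22.6] 318.6 251.6 368
wrench 0.67 [362.3, 168.4, 25.7, 52.1] 374.6 188.1 811
oil 0.7 [333.1, 112.6, 17.2, 39.7] 338.3 134.5 444
oil 0.5 [359.7, 169.0, 27.8, 54.7] 374.0 187.2 775
jar 0.92 [154.6, 327.6, 31.9, 30.7] 168.8 340.8 800
gloves 0.93 [351.2, 102.8, 53.6, 52.2] 377.6 126.8 1568
top [[-0.066, -0.976, 0.206, 0.25], [-0.998, 0.065, -0.009, 0.072], [-0.005, -0.207, -0.978, 1.289], [0.0, 0.0, 0.0, 1.0]] [[372.8, 0.0, 317.3], [0.0, 372.8, 191.7], [0.0, 0.0, 1.0]]
lam
[... 546 characters left out ...]
74
{'time': 1.1, 'joint_positions': array([-1.20910587e+00,  8.71281759e-02,  1.37072315e+00,  2.48077071e-06,
        1.68359153e+00, -1.03103305e-01]), 'qvel': array([ 0.00045353, -0.00052397,  0.00150186,  0.00073419,  0.00386281,
        0.00156077]), 'joint_torque': array([ 4.60516876e-04, -3.40046239e+01, -3.02606928e+01,  7.18049007e-02,
        2.37880595e-02,  4.14887495e-06]), 'tool_pos': array([ 0.24652863, -0.4916618 ,  0.21653341]), 'ee_rot': array([3.14144339e+00, 1.29659069e-05, 4.64794037e-01]), 'wrist_force': array([-0.41562439, -0.26228026,  0.33113689]), 'wrist_torque': array([-0.01662482, -0.03979172, -0.00198415]), 'finger_force': 0.0, 'width': 0.09384181540169294} 0.011
```

```bash
python3 - <<'E'
import cv2,numpy as np
a=cv2.imread("pics/scene0.png")[150:370,180:400];b=cv2.imread("pics/top0.png")[80:270,240:460]
cv2.imwrite("pics/a.png",cv2.resize(a,None,fx=2.7,fy=2.7,interpolation=cv2.INTER_CUBIC))
cv2.imwrite("pics/b.png",cv2.resize(b,None,fx=3,fy=3,interpolation=cv2.INTER_CUBIC))
E
```

```text
(no output)
```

View pics/a.png

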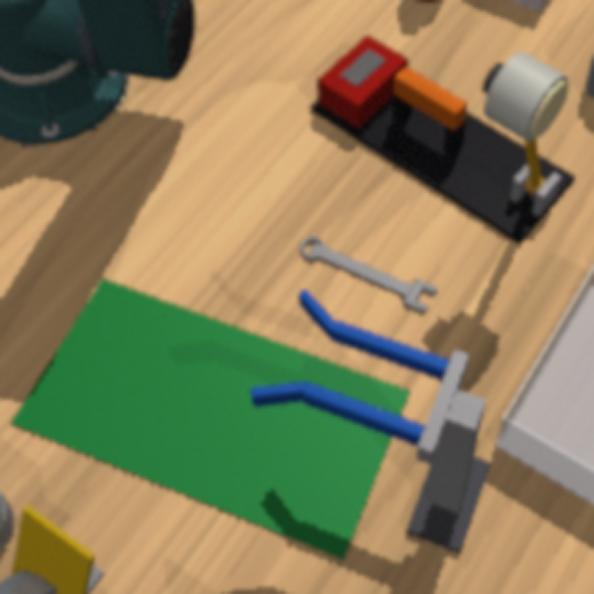

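View pics/b.png

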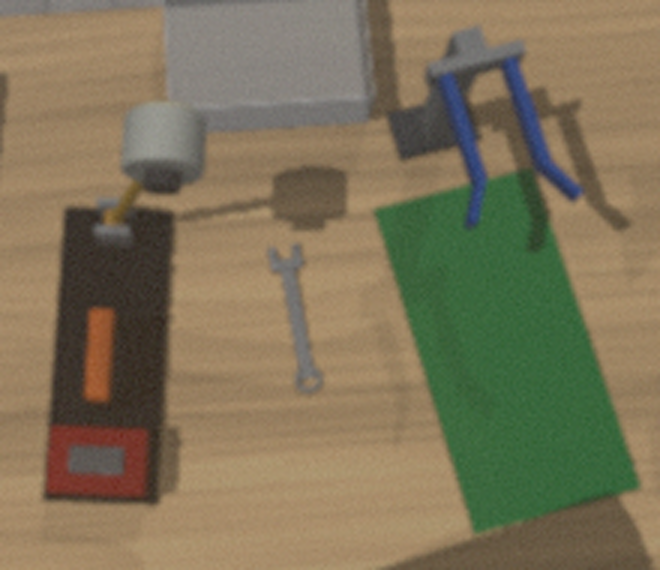

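The scene crop shows the lamp with its mast leaning towards the wrench, and the fork beyond the wrench. The green pad corners in the top crop are (376,210), (525,170), (638,487) and (475,531). The orange bar runs from (100,308) to (98,402). Next I fit the poses from both views.

```bash
cat > fit.py <<'E'
from h import *
from scipy.optimize import least_squares
S={}
for n in["scene","top"]: S[n]=snapshot(n)
def A(x,y):return (180+x/2.7-.3,150+y/2.7-.3)
def B(x,y):return (240+x/3-.3,80+y/3-.3)
def fit(obs,x0,free):
    def w(p,P):
        c,s=np.cos(p[2]),np.sin(p[2]);return np.array([p[0]+c*P[0]-s*P[1],p[1]+s*P[0]+c*P[1],P[2]+(p[3] if free else 0)])
    f=lambda p:np.concatenate([proj(S[n],w(p,np.array(P)))[0]-uv for n,P,uv in obs])
    r=least_squares(f,x0[:4 if free else 3],loss="soft_l1");print(np.round(r.x,4),np.round(r.fun.reshape(-1,2),1).tolist());return r.x
t="top";s="scene"
L=[(t,(.195,.065,.012),B(66,208)),(t,(.195,-.065,.012),B(173,212)),(t,(-.155,.065,.006),B(45,498)),(t,(-.155,-.065,.006),B(157,502)),
(t,(.05,0,.101),B(102,308)),(t,(-.05,0,.101),B(97,402)),
(s,(-.155,-.065,.0),A(0,0)),(s,(.195,-.065,.006),A(518,240)),(s,(.195,.065,.012),A(575,178)),(s,(-.05,0,.101),A(403,76)),(s,(.05,0,.101),A(457,108))]
L=[o for i,o in enumerate(L) if i!=6]
F=[(t,(.21,.1,.004),B(376,210)),(t,(.21,-.1,.004),B(525,170)),(t,(-.19,-.1,.004),B(638,487)),(t,(-.19,.1,.004),B(475,531)),
(s,(-.19,.1,.004),A(107,281)),(s,(.21,-.1,.004),A(347,556)),(s,(-.19,-.1,.004),A(14,424))]
for yaw in(0,):
  for fr in(0,1):
    fit(L,[.4,.15,yaw,0],fr);fit(F,[.35,-.15,yaw+.2,0],fr)
# prong tip ends in the top: rough check at z .231
for uv in[(472,225),(577,192),(512,60),(447,70)]:print(onplane(S[t],B(*uv),.228).round(3))
for k,uv in[("wrench",(338,183)),("jar",(485,221)),("oil",(201,248))]:print(k,onplane(S[t],uv,.01 if k=="wrench" else .08).round(3))
E
python3 fit.py
```

```text
[ 0.4895  0.2065 -0.1069] [[-0.3, -0.5], [0.2, -0.4], [-0.4, 1.3], [0.3, 1.5], [0.2, 0.5], [-0.1, -0.6], [0.3, 2.2], [0.2, -0.1], [-1.6, -1.5], [1.5, 0.5]]
[ 0.4807 -0.2533  0.2067] [[-2.6, -0.4], [0.4, -1.3], [0.4, -0.3], [-1.0, 1.0], [-1.1, -1.3], [0.3, 0.9], [-0.7, -0.1]]
[ 0.4896  0.2066 -0.1067 -0.0006] [[-0.3, -0.4], [0.2, -0.4], [-0.4, 1.3], [0.3, 1.5], [0.2, 0.5], [-0.2, -0.6], [0.4, 2.2], [0.2, -0.0], [-1.6, -1.5], [1.5, 0.6]]
[ 0.4805 -0.2535  0.205  -0.0043] [[-2.6, -0.0], [0.3, -0.8], [-0.0, -0.1], [-1.3, 1.1], [-0.8, -0.6], [0.2, 1.5], [-0.4, 0.4]]
[ 0.57  -0.181  0.228]
[ 0.597 -0.289  0.228]
[ 0.742 -0.241  0.228]
[ 0.735 -0.174  0.228]
wrench [ 0.546 -0.014  0.01 ]
jar [ 0.371 -0.477  0.08 ]
oil [0.345 0.446 0.08 ]
```

```bash
cat >> h.py <<'E'
from scipy.spatial.transform import Rotation as Ro
def rel(pos,rpy,p0,r0):
    "shift, rotvec(deg) in tool axes from commanded pose (p0,r0) to (pos,rpy)"
    R0=Ro.from_euler("xyz",r0);R=Ro.from_euler("xyz",rpy)
    return np.round(R0.inv().apply(np.array(pos)-p0),4),np.round((R0.inv()*R).as_rotvec(degrees=True),2)
E
python3 - <<'E'
from h import *
o=robot.get_obs()
print(rel([.4895,.2065,.19],[np.pi,0,-.107],o["tool_pos"],o["ee_rot"]))
E
```

```text
(array([ 0.5301, -0.5152,  0.0264]), array([ 0.  ,  0.  , 32.76]))
```

Emit:
{"fn": "servo_tool", "kwargs": {
  "commands": [0.02, -0.02, 0, 0, 0, 1, 0.07, 0.06, -0.058, 0, 0, 0, 4, 0.07, 0.1, -0.097, 0, 0, 0, 7, 0.07, 0.14, -0.136, 0, 0, 0, 10, 0.07, 0.18, -0.175, 0, 0, 0, 12, 0.07, 0.22, -0.214, 0, 0, 0, 15, 0.07, 0.26, -0.253, 0, 0, 0, 18, 0.07, 0.3, -0.292, 0.0, 0, 0, 20, 0.07, 0.34, -0.33, 0, 0, 0, 22, 0.07, 0.38, -0.37, 0, 0, 0, 24, 0.07]
}}

```text
time: 2.45
tool_pos: [0.4208, 0.0112, 0.2168]
ee_rot: [3.141, -0.001, 0.045]
wrist_force: [1.1, 0.5, 0.2]
width: 0.0699
finger_force: 0.0
```

```bash
python3 - <<'E'
from h import *
o=robot.get_obs();print(o["tool_pos"],o["ee_rot"],o["joint_positions"])
print(rel([.4895,.2065,.15],[np.pi,0,-.107],o["tool_pos"],o["ee_rot"]))
E
```

```text
[0.42075269 0.01116839 0.21680864] [ 3.14110580e+00 -1.30740950e-03  4.46471328e-02] [-1.08114637e-01 -2.06292528e-01  1.64822415e+00 -2.84548849e-04
  1.69829476e+00  1.41799850e+00]
(array([ 0.0773, -0.1921,  0.0668]), array([ 0.02, -0.08,  8.69]))
```

Emit:
{"fn": "servo_tool", "kwargs": {
  "commands": [0.015, -0.038, 0.005, 0, 0, 2, 0.07, 0.031, -0.077, 0.01, 0, 0, 4, 0.07, 0.047, -0.116, 0.02, 0, 0, 6, 0.07, 0.062, -0.154, 0.03, 0, 0, 8, 0.07, 0.072, -0.18, 0.045, 0, 0, 8.5, 0.07, 0.077, -0.19, 0.06, 0, 0, 8.7, 0.07, 0.077, -0.192, 0.067, 0, 0, 8.7, 0.07, 0.077, -0.192, 0.067, 0, 0, 8.7, 0.07]
}}

```text
time: 3.45
tool_pos: [0.488, 0.2038, 0.1488]
ee_rot: [3.141, 0.001, -0.107]
wrist_force: [0.1, -0.3, -0.5]
width: 0.0695
finger_force: 0.0
```

```bash
python3 - <<'E'
from h import *
o=robot.get_obs();print(o["tool_pos"],o["ee_rot"],o["joint_positions"])
s=snapshot("scene");t=snapshot("top")
a=cv2.resize(s["img"][90:250,270:420],None,fx=3.5,fy=3.5,interpolation=cv2.INTER_CUBIC)
b=cv2.resize(t["img"][90:280,240:330],None,fx=2.9,fy=2.9,interpolation=cv2.INTER_CUBIC)
h=560;c=np.zeros((h,a.shape[1]+b.shape[1],3),np.uint8);c[:a.shape[0],:a.shape[1]]=a[:h];c[:b.shape[0],a.shape[1]:]=b[:h]
cv2.imwrite("pics/c.png",c)
E
```

```text
[0.48796906 0.20383405 0.14881431] [ 3.14051924e+00  1.31115637e-03 -1.06654511e-01] [ 2.88767313e-01  6.46787798e-02  1.52920721e+00 -4.85643574e-04
  1.54933012e+00  1.96622827e+00]
```

View pics/c.png

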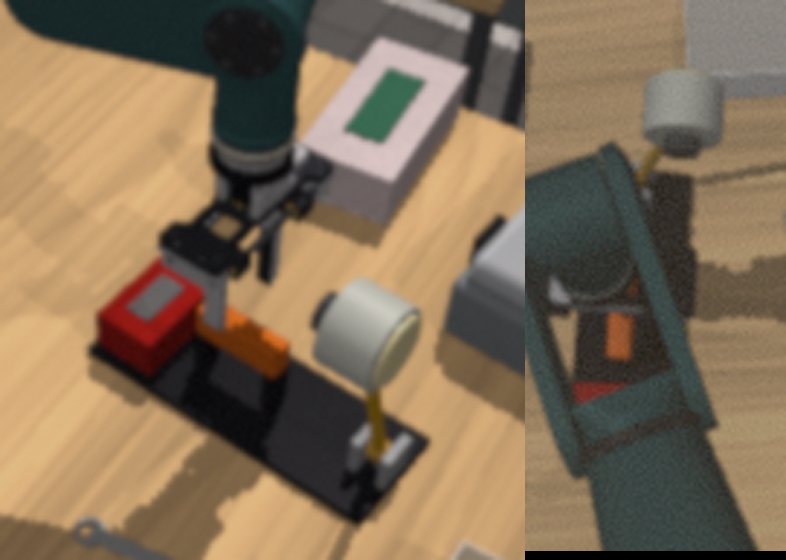

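The open fingers straddle the orange bar, which is at about (245,340) in the left crop, with the mast clear of them. Descending and gripping.

Emit:
{"fn": "servo_tool", "kwargs": {
  "commands": [0.001, -0.001, 0.025, 0, 0, 0, 0.07, 0.001, -0.002, 0.05, 0, 0, 0, 0.07, 0.001, -0.002, 0.068, 0, 0, 0, 0.07, 0.001, -0.002, 0.074, 0, 0, 0, 0.07, 0.001, -0.002, 0.074, 0, 0, 0, 0.04, 0.001, -0.002, 0.074, 0, 0, 0, 0.02, 0.001, -0.002, 0.074, 0, 0, 0, 0.01, 0.001, -0.002, 0.074, 0, 0, 0, 0.01, 0.001, -0.002, 0.074, 0, 0, 0, 0.01, 0.001, -0.002, 0.074, 0, 0, 0, 0.01]
}}

```text
time: 4.8
tool_pos: [0.4902, 0.2082, 0.0762]
ee_rot: [-3.138, -0.001, -0.106]
wrist_force: [-0.2, 4.9, 2.0]
width: 0.0259
finger_force: 30.0
```

```bash
python3 - <<'E'
from h import *
o=robot.get_obs();print({k:np.round(v,4) for k,v in o.items()})
E
```

```text
{'time': np.float64(4.8), 'joint_positions': array([0.2935, 0.1175, 1.621 , 0.0027, 1.4006, 1.9694]), 'qvel': array([ 0.0002,  0.0004, -0.0017, -0.0014, -0.0002, -0.    ]), 'joint_torque': array([ -2.5001, -32.6815, -26.8449,  -1.685 ,   0.5389,  -0.0349]), 'tool_pos': array([0.4902, 0.2082, 0.0762]), 'ee_rot': array([-3.1382e+00, -1.3000e-03, -1.0560e-01]), 'wrist_force': array([-0.1925,  4.8633,  1.9743]), 'wrist_torque': array([ 1.1079,  0.0334, -0.0416]), 'finger_force': np.float64(30.0002), 'width': np.float64(0.0259)}
```

Emit:
{"fn": "servo_tool", "kwargs": {
  "commands": [0, 0, -0.004, 0, 0, 0, 0.01, 0, 0, -0.015, 0, 0, 0, 0.01, 0, 0, -0.03, 0.7, 0, 0, 0.01, -0.003, 0, -0.045, 2, 0, 0, 0.01, -0.012, 0, -0.06, 3.5, 0, 0, 0.01, -0.026, 0, -0.075, 5, 0, 0, 0.01, -0.042, 0, -0.086, 6.3, 0, 0, 0.01, -0.058, 0, -0.09, 7, 0, 0, 0.01, -0.07, 0, -0.09, 7, 0, 0, 0.01, -0.076, 0, -0.09, 7, 0, 0, 0.01]
}}

```text
time: 6.05
tool_pos: [0.4132, 0.2145, 0.1656]
ee_rot: [-3.02, -0.0, -0.106]
wrist_force: [0.2, 0.4, -9.8]
width: 0.026
finger_force: 30.0
```

```bash
python3 - <<'E'
from h import *
o=robot.get_obs();print({k:np.round(v,4) for k,v in o.items() if k in("time","tool_pos","ee_rot","width","wrist_force","wrist_torque")})
p,r=o["tool_pos"],o["ee_rot"]
N=20;s=lambda i:(lambda u:u*u*u*(10-15*u+6*u*u))(i/N)
B=np.array([.332,-.286,.155]);y0=r[2];A=p
for i in range(1,N+1):
    u=s(i);pos=A+(B-A)*u
    a=Ro.from_euler("z",y0+(.2067-y0)*u)*Ro.from_euler("x",np.pi)*Ro.from_euler("x",7,degrees=True)
    v=rel(pos,a.as_euler("xyz"),p,(Ro.from_euler("z",y0)*Ro.from_euler("x",np.pi)*Ro.from_euler("x",7,degrees=True)).as_euler("xyz"));print(i,v[0].round(3).tolist(),v[1].round(1).tolist())
E
```

```text
{'time': np.float64(6.05), 'tool_pos': array([0.4132, 0.2145, 0.1656]), 'ee_rot': array([-3.0196e+00, -3.0000e-04, -1.0570e-01]), 'wrist_force': array([ 0.2061,  0.417 , -9.8123]), 'wrist_torque': array([ 0.091 , -0.0272, -0.0616]), 'width': np.float64(0.026)}
1 [-0.0, 0.001, -0.0] [-0.0, -0.0, -0.0]
2 [-0.0, 0.004, -0.0] [0.0, -0.0, -0.2]
3 [-0.001, 0.013, -0.001] [-0.0, -0.1, -0.5]
4 [-0.002, 0.029, -0.003] [-0.0, -0.1, -1.0]
5 [-0.003, 0.052, -0.005] [-0.0, -0.2, -1.8]
6 [-0.005, 0.082, -0.008] [-0.0, -0.4, -2.9]
7 [-0.007, 0.118, -0.012] [0.0, -0.5, -4.2]
8 [-0.009, 0.16, -0.016] [-0.0, -0.7, -5.6]
9 [-0.011, 0.205, -0.021] [0.0, -0.9, -7.2]
10 [-0.014, 0.252, -0.026] [-0.0, -1.1, -8.9]
11 [-0.017, 0.299, -0.03] [-0.0, -1.3, -10.5]
12 [-0.019, 0.344, -0.035] [-0.0, -1.5, -12.1]
13 [-0.021, 0.385, -0.039] [-0.0, -1.7, -13.6]
14 [-0.023, 0.422, -0.043] [-0.0, -1.8, -14.9]
15 [-0.025, 0.452, -0.046] [-0.0, -2.0, -15.9]
16 [-0.026, 0.475, -0.048] [-0.0, -2.1, -16.7]
17 [-0.027, 0.49, -0.05] [0.0, -2.1, -17.3]
18 [-0.028, 0.5, -0.051] [-0.0, -2.2, -17.6]
19 [-0.028, 0.503, -0.051] [-0.0, -2.2, -17.8]
20 [-0.028, 0.504, -0.051] [-0.0, -2.2, -17.8]
```

Emit:
{"fn": "servo_tool", "kwargs": {
  "commands": [0, 0.001, 0, 0, 0, 0, 0.01, 0, 0.004, 0, 0, 0, -0.2, 0.01, -0.001, 0.013, -0.001, 0, -0.1, -0.5, 0.01, -0.002, 0.029, -0.003, 0, -0.1, -1, 0.01, -0.003, 0.052, -0.005, 0, -0.2, -1.8, 0.01, -0.005, 0.082, -0.008, 0, -0.4, -2.9, 0.01, -0.007, 0.118, -0.012, 0, -0.5, -4.2, 0.01, -0.009, 0.16, -0.016, 0, -0.7, -5.6, 0.01, -0.011, 0.205, -0.021, 0, -0.9, -7.2, 0.01, -0.014, 0.252, -0.026, 0, -1.1, -8.9, 0.01]
}}

```text
time: 7.3
tool_pos: [0.3731, -0.0376, 0.1608]
ee_rot: [-3.02, -0.001, 0.052]
wrist_force: [0.5, -0.2, -8.5]
width: 0.026
finger_force: 30.0
```

```bash
python3 - <<'E'
from h import *
o=robot.get_obs();print({k:np.round(v,4) for k,v in o.items() if k in("time","tool_pos","ee_rot","width","wrist_force","wrist_torque","joint_positions")})
p=np.array([.4132,.2145,.1656]);B=np.array([.332,-.286,.155]);N=20;y0=-.1057
s=lambda i:(lambda u:u*u*u*(10-15*u+6*u*u))(i/N)
a=lambda u:(Ro.from_euler("z",y0+(.2067-y0)*u)*Ro.from_euler("x",np.pi)*Ro.from_euler("x",7,degrees=True)).as_euler("xyz")
for i in range(11,21):
    u=s(i);v=rel(p+(B-p)*u,a(u),p+(B-p)*.5,a(.5));print(*v[0].round(3),*v[1].round(1),.01,sep=", ",end=", ")
E
```

```text
{'time': np.float64(7.3), 'joint_positions': array([-0.3553, -0.2789,  1.8211,  0.1122,  1.6462,  1.1697]), 'tool_pos': array([ 0.3731, -0.0376,  0.1608]), 'ee_rot': array([-3.0202e+00, -1.0000e-03,  5.1600e-02]), 'wrist_force': array([ 0.4812, -0.2481, -8.5011]), 'wrist_torque': array([ 0.0197, -0.0787, -0.0325]), 'width': np.float64(0.026)}
-0.01, 0.046, -0.005, -0.0, -0.2, -1.6, 0.01, -0.019, 0.09, -0.009, -0.0, -0.4, -3.2, 0.01, -0.028, 0.131, -0.013, 0.0, -0.6, -4.7, 0.01, -0.036, 0.166, -0.017, 0.0, -0.7, -6.0, 0.01, -0.042, 0.196, -0.02, 0.0, -0.9, -7.0, 0.01, -0.047, 0.218, -0.022, -0.0, -1.0, -7.8, 0.01, -0.05, 0.234, -0.024, 0.0, -1.0, -8.4, 0.01, -0.052, 0.242, -0.024, 0.0, -1.1, -8.7, 0.01, -0.053, 0.246, -0.025, 0.0, -1.1, -8.9, 0.01, -0.053, 0.247, -0.025, -0.0, -1.1, -8.9, 0.01,
```

Emit:
{"fn": "servo_tool", "kwargs": {
  "commands": [-0.01, 0.046, -0.005, 0, -0.2, -1.6, 0.01, -0.019, 0.09, -0.009, 0, -0.4, -3.2, 0.01, -0.028, 0.131, -0.013, 0, -0.6, -4.7, 0.01, -0.036, 0.166, -0.017, 0, -0.7, -6, 0.01, -0.042, 0.196, -0.02, 0, -0.9, -7, 0.01, -0.047, 0.218, -0.022, 0, -1, -7.8, 0.01, -0.05, 0.234, -0.024, 0, -1, -8.4, 0.01, -0.052, 0.242, -0.024, 0, -1.1, -8.7, 0.01, -0.053, 0.246, -0.025, 0, -1.1, -8.9, 0.01, -0.053, 0.247, -0.025, 0, -1.1, -8.9, 0.01]
}}

```text
time: 8.55
tool_pos: [0.333, -0.2862, 0.1553]
ee_rot: [-3.019, 0.0, 0.207]
wrist_force: [0.1, -0.2, -8.7]
width: 0.0257
finger_force: 30.0
```

```bash
cat > meas.py <<'E'
from h import *
from scipy.optimize import least_squares,minimize_scalar
HT=.0755   # TCP above the underside
ang=np.linspace(0,2*np.pi,40)
CYL=np.array([[x,.04*np.cos(a),.25+.04*np.sin(a)] for x in(-.0275,.0275) for a in ang])
def pose(o): return np.array(o["tool_pos"]),Ro.from_euler("xyz",o["ee_rot"])*Ro.from_euler("x",-np.pi)
def headpts(o,th_rel):
    p,R=pose(o);c=p+R.apply([.17,0,.04-HT])
    return (R*Ro.from_euler("x",th_rel)).apply(CYL)+c
def hullc(uv):
    h=cv2.convexHull(uv.astype(np.float32));m=cv2.moments(h);return np.array([m["m10"]/m["m00"],m["m01"]/m["m00"]])
def phi_of(o): return float((o["ee_rot"][0]-np.pi+np.pi)%(2*np.pi)-np.pi)
def look(names=("scene",),show=False):
    out=[]
    for n in names:
        o=robot.get_obs();s=snapshot(n);best=None
        for r in spotter.trace("lamp_head",s):
            m=r["region"].astype(np.uint8);M=cv2.moments(m,True)
            if M["m00"]<300:continue
            uv=np.array([M["m10"],M["m01"]])/M["m00"]
            f=lambda t:np.sum((hullc(proj(s,headpts(o,t)))-uv)**2)
            g=minimize_scalar(f,bounds=(-.45,.45),method="bounded",options=dict(xatol=1e-4))
            if best is None or g.fun<best[1]: best=(g.x,g.fun,r["conf"],uv-hullc(proj(s,headpts(o,g.x))))
        if best: out.append((o["time"],phi_of(o),best[0],n,best[1]**.5,best[2],best[3]))
    return out
E
python3 - <<'E'
from meas import *
o=robot.get_obs();print({k:np.round(v,4) for k,v in o.items() if k in("time","tool_pos","ee_rot","width","wrist_force","qvel")})
for x in look(("scene","top","scene","top")):print(x)
for n in("scene","top"):
    s=snapshot(n);im=s["img"]
    for q in proj(s,headpts(robot.get_obs(),.3)):cv2.circle(im,(int(q[0]),int(q[1])),0,(0,0,255),-1)
    cv2.imwrite(f"pics/d_{n}.png",im)
a=cv2.imread("pics/d_scene.png")[180:380,150:350];b=cv2.imread("pics/d_top.png")[60:260,310:510]
cv2.imwrite("pics/d.png",cv2.resize(np.hstack([a,b]),None,fx=2,fy=2))
E
```

```text
{'time': np.float64(8.55), 'qvel': array([-0.0013,  0.0078, -0.0055,  0.0042, -0.0015, -0.0081]), 'tool_pos': array([ 0.333 , -0.2862,  0.1553]), 'ee_rot': array([-3.0192,  0.    ,  0.2072]), 'wrist_force': array([ 0.1421, -0.2313, -8.716 ]), 'width': np.float64(0.0257)}
(8.55, 0.12241085305469657, np.float64(0.295089672849615), 'scene', np.float64(1.4628508659483297), 0.55, array([1.3590311 , 0.54126438]))
(8.65, 0.12229205377234109, np.float64(0.18650018693293244), 'top', np.float64(2.7413218645241946), 0.97, array([0.53576051, 2.68845797]))
(8.75, 0.12222573730467623, np.float64(0.29656771325306164), 'scene', np.float64(1.3529100336533666), 0.71, array([1.25740486, 0.49929809]))
(8.85, 0.12207323159560435, np.float64(0.20576677653157727), 'top', np.float64(2.4570414528493987), 0.56, array([0.46694386, 2.41226369]))
```

View pics/d.png

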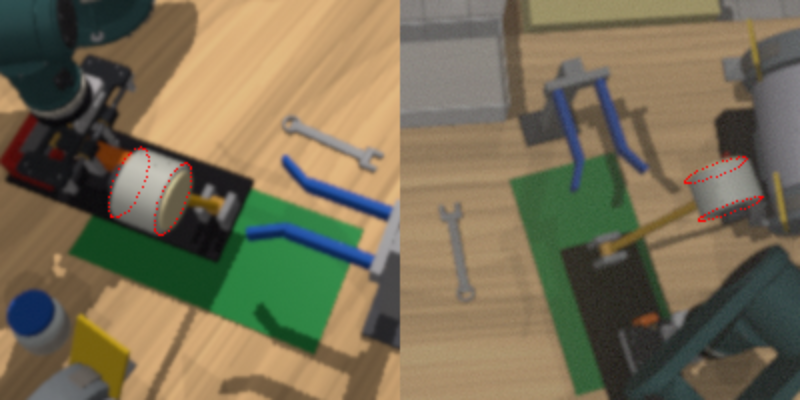

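The red cylinder overlay, drawn at 0.30 rad, sits on the head in the scene view, so that camera measures the mast angle well. In the top view the head is close to another grey object, so I'll use the scene view only. Next is the estimator and planner.

```bash
cat > bal.py <<'E'
import sys,os
from meas import *
K,I0,C,ML0,H,ST=.658,.0195,.020,.0779,.0355,.297
rng=np.random.default_rng()
def sim(X,phis,p0,v0,T=.125,n=10,qw=0.):
    "X (4,N): th,om,G,d ; ramp phi through phis (k) or (k,) ; returns traj of th,om at row ends"
    X=X.copy();dt=T/n;out=[];p,v=p0,v0
    for q in phis:
        nv=(q-p)/T;g=X[2]/.766;X[1]+=ML0*H/I0*(nv-v);v=nv
        for i in range(n):
            ph=p+v*dt*(i+.5)
            X[1]+=dt*(X[2]*np.sin(X[0])-K*(X[0]-ph)-C*(X[1]-v)+X[3])/(I0*g);X[0]+=dt*X[1]
            for sg in(1,-1):
                hit=sg*(X[0]-(p+v*dt*(i+1)))>ST
                X[0]=np.where(hit,p+v*dt*(i+1)+sg*ST,X[0]);X[1]=np.where(hit,v,X[1])
        if qw:X[1]+=rng.normal(0,qw*T**.5,X.shape[1])
        p=q;out.append(X[:2].copy())
    return X,np.array(out),p,v
def upd(X,z,s=.004):
    y=X[0];P=X@(y-y.mean())/len(y)-X.mean(1)*0
    Kg=P/(y.var()+s*s);return X+np.outer(Kg,z+rng.normal(0,s,len(y))-y)
def plan(X,p,v,n=14):
    S=X[:,:16]-X[:,:16].mean(1,keepdims=True)+X.mean(1,keepdims=True)
    def f(u):
        _,o,_,_=sim(S,u,p,v,n=6);th,om=o[:,0],o[:,1]
        du=np.diff(np.r_[p,u]);ddu=np.diff(np.r_[v*.125,du])
        m=th.mean(1)
        return np.r_[1.0*m,.15*om.mean(1),.2*th[-1]/4,3*(m[-1]+om[-1].mean()/2.),.5*du,.7*ddu,.1*u,10*np.maximum(0,abs(du)-.12)]
    r=least_squares(f,np.full(n,p),bounds=(-.4,.4),max_nfev=60);_,o,_,_=sim(S,r.x,p,v)
    return r.x,o[:,0].mean(1),o[:,0].std(1)
def go(degs,nlook=2):
    """degs: cumulative ax rows (deg, from commanded phi at call start) just executed"""
    D=np.load("st.npz") if os.path.exists("st.npz") else None
    if D is None:
        o=robot.get_obs();N=1500;p=phi_of(o);v=0.
        X=np.vstack([rng.normal(p+ST,.001,N),np.zeros(N),rng.normal(.766,.035,N),rng.normal(0,.007,N)]);pc=p
    else: X,p,v,pc=D["X"],float(D["p"]),float(D["v"]),float(D["pc"])
    if len(degs):
        ph=pc+np.radians(degs);X,_,p,v=sim(X,ph,p,v,qw=.03);pc=ph[-1]
    o=robot.get_obs();print("t",o["time"],"phi cmd/meas",round(pc,4),round(phi_of(o),4),"pos",o["tool_pos"].round(4),"rpy",o["ee_rot"].round(3),"w",round(o["width"],4),"F",o["wrist_force"].round(1))
    for i in range(nlook):
        L=look();pr=X[0].mean(),X[0].std()
        if L:
            z=L[0][1]+L[0][2]+.002
            if L[0][4]<4:X=upd(X,z)
            print("pred %.3f+-%.3f meas %.3f px %.1f conf %.2f"%(*pr,z,L[0][4],L[0][5]))
        else:print("NO HEAD")
        T=robot.get_obs()["time"]-o["time"]-(.1*i)
        X,_,p,v=sim(X,[pc],p,v,T=T,n=8,qw=.03)
    X=np.array(X);np.savez("st.npz",X=X,p=p,v=v,pc=pc)
    print("state",X.mean(1).round(3),X.std(1).round(3),"dt",round(robot.get_obs()["time"]-o["time"],3))
    u,m,s=plan(X,p,v)
    print("ax",np.degrees(u-pc).round(1).tolist());print("phi",u.round(3).tolist());print("th",m.round(3).tolist(),"sd",s.round(3).tolist())
if __name__=="__main__": go([float(a) for a in sys.argv[1:]])
E
time python3 bal.py
```

```text
t 9.05 phi cmd/meas 0.1221 0.1221 pos [ 0.3331 -0.2862  0.1553] rpy [-3.02   0.     0.207] w 0.0261 F [ 0.1 -0.2 -8.1]
pred 0.419+-0.001 meas 0.419 px 1.7 conf 0.77
pred 0.419+-0.000 meas 0.419 px 1.9 conf 0.97
state [ 0.419  0.     0.766 -0.   ] [0.    0.01  0.035 0.007] dt 0.2
ax [-7.2, -9.5, -7.7, -5.4, -4.7, -5.3, -6.3, -7.1, -7.4, -7.5, -7.6, -7.6, -7.6, -7.4]
phi [-0.003, -0.045, -0.012, 0.027, 0.04, 0.029, 0.011, -0.002, -0.006, -0.008, -0.01, -0.011, -0.011, -0.008]
th [0.294, 0.191, 0.109, 0.047, 0.008, -0.009, -0.014, -0.013, -0.007, -0.012, -0.015, -0.011, -0.011, -0.011] sd [0.0, 0.005, 0.016, 0.034, 0.057, 0.086, 0.123, 0.169, 0.203, 0.224, 0.247, 0.263, 0.268, 0.275]
real	0m5.031s
user	0m1.849s
sys	0m0.164s
```

Emit:
{"fn": "servo_tool", "kwargs": {
  "commands": [0, 0, 0, -1.5, 0, 0, 0.01, 0, 0, 0, -4, 0, 0, 0.01, 0, 0, 0, -6, 0, 0, 0.01, 0, 0, 0, -7, 0, 0, 0.01, 0, 0, 0, -7, 0, 0, 0.01, 0, 0, 0, -7, 0, 0, 0.01]
}}

```text
time: 10.0
tool_pos: [0.333, -0.2863, 0.1553]
ee_rot: [3.142, 0.0, 0.207]
wrist_force: [-0.6, -0.2, -8.2]
width: 0.0258
finger_force: 30.0
```

```bash
python3 bal.py -1.5 -4 -6 -7 -7 -7
```

```text
t 10.0 phi cmd/meas -0.0001 -0.0001 pos [ 0.333  -0.2863  0.1553] rpy [3.142 0.    0.207] w 0.0258 F [-0.6 -0.2 -8.2]
pred 0.294+-0.010 meas 0.273 px 1.9 conf 0.93
pred 0.277+-0.006 meas 0.279 px 2.2 conf 0.66
state [ 0.288  0.091  0.739 -0.004] [0.007 0.069 0.029 0.007] dt 0.2
ax [-4.9, -1.6, 2.2, 3.5, 2.7, 1.2, 0.2, -0.2, -0.4, -0.3, -0.2, -0.2, -0.3, -0.2]
phi [-0.086, -0.029, 0.038, 0.061, 0.046, 0.022, 0.003, -0.004, -0.007, -0.006, -0.004, -0.004, -0.005, -0.004]
th [0.207, 0.123, 0.051, 0.006, -0.012, -0.013, -0.008, -0.004, -0.007, -0.009, -0.012, -0.011, -0.009, -0.008] sd [0.002, 0.01, 0.022, 0.038, 0.059, 0.085, 0.118, 0.159, 0.194, 0.219, 0.24, 0.256, 0.266, 0.274]
```

Emit:
{"fn": "servo_tool", "kwargs": {
  "commands": [0, 0, 0, -4.9, 0, 0, 0.01, 0, 0, 0, -1.6, 0, 0, 0.01, 0, 0, 0, 2.2, 0, 0, 0.01, 0, 0, 0, 3, 0, 0, 0.01]
}}

```text
time: 10.7
tool_pos: [0.3332, -0.2874, 0.1552]
ee_rot: [-3.09, 0.0, 0.206]
wrist_force: [0.2, 0.3, -9.8]
width: 0.0259
finger_force: 30.0
```

```bash
python3 bal.py -4.9 -1.6 2.2 3
```

```text
t 10.7 phi cmd/meas 0.0523 0.0518 pos [ 0.3332 -0.2874  0.1552] rpy [-3.09   0.     0.206] w 0.0259 F [ 0.2  0.3 -9.8]
pred 0.006+-0.038 meas -0.040 px 4.2 conf 0.60
pred -0.011+-0.054 meas -0.064 px 4.6 conf 0.86
state [-0.011  0.072  0.739 -0.004] [0.073 0.217 0.029 0.007] dt 0.2
ax [-2.5, -3.6, -3.8, -3.7, -3.6, -3.5, -3.3, -2.9, -2.5, -2.1, -1.8, -1.4, -2.1, -2.1]
phi [0.009, -0.011, -0.014, -0.012, -0.011, -0.008, -0.005, 0.002, 0.009, 0.015, 0.02, 0.029, 0.016, 0.015]
th [-0.002, 0.008, 0.005, -0.0, -0.004, -0.006, -0.002, 0.004, 0.007, 0.011, 0.016, 0.028, 0.022, 0.018] sd [0.108, 0.148, 0.185, 0.213, 0.236, 0.255, 0.266, 0.276, 0.283, 0.288, 0.292, 0.296, 0.29, 0.294]
```

```bash
sed -i 's/L\[0\]\[4\]<4/L[0][4]<8/; s/print("pred %.3f+-%.3f meas %.3f px %.1f conf %.2f"%(\*pr,z,L\[0\]\[4\],L\[0\]\[5\]))/print("pred %.3f+-%.3f meas %.3f px %.1f conf %.2f"%(*pr,z,L[0][4],L[0][5]),L[0][6].round(1))/' bal.py; python3 bal.py; python3 - <<'E'
from meas import *
o=robot.get_obs();s=snapshot("scene");im=s["img"].copy()
r=spotter.trace("lamp_head",s)[0]
c,_=cv2.findContours(r["region"].astype(np.uint8),0,2);cv2.drawContours(im,c,-1,(0,255,0),1)
for q in proj(s,headpts(o,-.1-phi_of(o))):cv2.circle(im,(int(q[0]),int(q[1])),0,(0,0,255),-1)
cv2.imwrite("pics/e.png",cv2.resize(im[180:330,170:320],None,fx=3.5,fy=3.5))
E
```

```text
t 10.9 phi cmd/meas 0.0523 0.0515 pos [ 0.333  -0.2864  0.1553] rpy [-3.09   0.     0.207] w 0.026 F [ 0.2  0.4 -9.6]
pred -0.011+-0.073 meas -0.076 px 4.8 conf 0.76 [4.  2.6]
pred -0.081+-0.009 meas -0.092 px 4.6 conf 0.68 [3.8 2.5]
state [-0.093 -0.002  0.753 -0.012] [0.009 0.068 0.02  0.002] dt 0.2
ax [1.1, -0.0, -1.8, -2.8, -2.9, -2.6, -2.2, -2.2, -2.3, -2.4, -2.5, -2.4, -2.3, -2.7]
phi [0.071, 0.052, 0.021, 0.004, 0.002, 0.008, 0.013, 0.014, 0.012, 0.01, 0.009, 0.011, 0.011, 0.006]
th [-0.082, -0.059, -0.033, -0.012, -0.0, 0.003, 0.002, -0.001, -0.003, -0.002, -0.001, -0.001, -0.002, -0.006] sd [0.012, 0.021, 0.033, 0.047, 0.064, 0.085, 0.11, 0.135, 0.162, 0.18, 0.196, 0.216, 0.234, 0.251]
```

View pics/e.png

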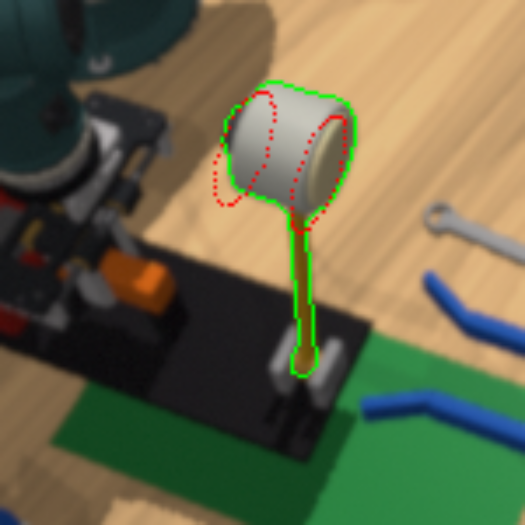

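The network's region takes in the rod as well, which biases the centroid. I'll remove the rod with a morphological opening and re-estimate.

```bash
sed -i 's/m=r\["region"\].astype(np.uint8);M=/m=cv2.morphologyEx(r["region"].astype(np.uint8),cv2.MORPH_OPEN,cv2.getStructuringElement(2,(11,11)));M=/' meas.py
python3 - <<'E'
import numpy as np
D=dict(np.load("st.npz"));r=np.random.default_rng();N=1500
D["X"]=np.vstack([r.normal(-.1,.08,N),r.normal(-.15,.25,N),r.normal(.766,.035,N),r.normal(0,.007,N)]);np.savez("st.npz",**D)
E
python3 bal.py
```

```text
t 11.2 phi cmd/meas 0.0523 0.0518 pos [ 0.333  -0.2861  0.1554] rpy [-3.09   0.     0.207] w 0.0256 F [-0.   0.1 -9.4]
pred -0.098+-0.082 meas -0.132 px 0.7 conf 0.80 [-0.6 -0.4]
pred -0.140+-0.024 meas -0.103 px 0.2 conf 0.91 [-0.2 -0.1]
state [-0.067  0.413  0.762  0.001] [0.009 0.079 0.036 0.007] dt 0.2
ax [-3.9, -5.4, -4.7, -3.8, -3.3, -3.3, -3.6, -3.8, -3.7, -3.5, -3.1, -3.0, -3.0, -3.4]
phi [-0.016, -0.041, -0.03, -0.013, -0.006, -0.006, -0.011, -0.015, -0.013, -0.009, -0.002, -0.0, -0.001, -0.007]
th [-0.026, 0.003, 0.015, 0.016, 0.012, 0.011, 0.004, -0.0, -0.002, -0.002, -0.001, 0.001, 0.005, 0.003] sd [0.024, 0.044, 0.07, 0.104, 0.143, 0.173, 0.2, 0.224, 0.234, 0.25, 0.259, 0.272, 0.279, 0.284]
```

Emit:
{"fn": "servo_tool", "kwargs": {
  "commands": [0, 0, 0, -3, 0, 0, 0.01, 0, 0, 0, -4.5, 0, 0, 0.01, 0, 0, 0, -4, 0, 0, 0.01]
}}

```text
time: 11.78
tool_pos: [0.3329, -0.2856, 0.1553]
ee_rot: [3.125, 0.0, 0.208]
wrist_force: [0.0, -0.4, -8.8]
width: 0.0252
finger_force: 30.0
```

```bash
python3 bal.py -3 -4.5 -4
```

```text
t 11.775 phi cmd/meas -0.0176 -0.0166 pos [ 0.3329 -0.2856  0.1553] rpy [3.125 0.    0.208] w 0.0252 F [ 0.  -0.4 -8.8]
pred 0.046+-0.058 meas 0.081 px 0.4 conf 0.56 [-0.3 -0.2]
pred 0.110+-0.008 meas 0.099 px 0.9 conf 0.88 [-0.8 -0.4]
state [0.12  0.174 0.737 0.001] [0.009 0.071 0.031 0.003] dt 0.2
ax [-3.8, -3.2, -0.3, 2.0, 2.6, 2.1, 1.4, 0.9, 0.6, 0.4, 0.3, 0.3, 0.4, 0.5]
phi [-0.085, -0.073, -0.022, 0.016, 0.027, 0.019, 0.007, -0.002, -0.008, -0.01, -0.012, -0.013, -0.01, -0.009]
th [0.119, 0.096, 0.059, 0.024, 0.004, -0.002, 0.001, 0.004, 0.006, 0.005, 0.004, 0.005, 0.004, 0.003] sd [0.016, 0.028, 0.043, 0.061, 0.082, 0.106, 0.133, 0.153, 0.18, 0.202, 0.226, 0.247, 0.257, 0.261]
```

Emit:
{"fn": "servo_tool", "kwargs": {
  "commands": [0, 0, 0, -3.8, 0, 0, 0.01, 0, 0, 0, -3.2, 0, 0, 0.01, 0, 0, 0, -0.3, 0, 0, 0.01, 0, 0, 0, 1.8, 0, 0, 0.01]
}}

```text
time: 12.48
tool_pos: [0.3332, -0.2869, 0.1554]
ee_rot: [-3.126, 0.0, 0.207]
wrist_force: [0.0, -0.3, -9.2]
width: 0.0261
finger_force: 30.0
```

```bash
python3 bal.py -3.8 -3.2 -.3 1.8
```

```text
t 12.475 phi cmd/meas 0.0139 0.0156 pos [ 0.3332 -0.2869  0.1554] rpy [-3.126  0.     0.207] w 0.0261 F [ 0.  -0.3 -9.2]
NO HEAD
pred 0.004+-0.100 meas -0.050 px 0.4 conf 0.88 [-0.4 -0.2]
state [-0.076 -0.236  0.724 -0.   ] [0.007 0.049 0.021 0.002] dt 0.2
ax [3.1, 2.6, 0.2, -1.5, -2.0, -1.6, -1.0, -0.8, -0.8, -0.9, -0.8, -0.7, -0.7, -0.9]
phi [0.068, 0.059, 0.018, -0.013, -0.021, -0.013, -0.004, 0.0, -0.001, -0.001, -0.0, 0.002, 0.002, -0.002]
th [-0.085, -0.073, -0.046, -0.02, -0.004, 0.002, 0.0, -0.005, -0.007, -0.005, -0.004, -0.005, -0.008, -0.008] sd [0.011, 0.019, 0.03, 0.044, 0.06, 0.079, 0.101, 0.127, 0.148, 0.162, 0.178, 0.192, 0.209, 0.219]
```

Emit:
{"fn": "servo_tool", "kwargs": {
  "commands": [0, 0, 0, 3, 0, 0, 0.01, 0, 0, 0, 2.5, 0, 0, 0.01, 0, 0, 0, 0.3, 0, 0, 0.01]
}}

```text
time: 13.05
tool_pos: [0.333, -0.2865, 0.1551]
ee_rot: [-3.125, 0.0, 0.207]
wrist_force: [-0.5, -0.0, -8.9]
width: 0.0262
finger_force: 30.0
```

```bash
python3 bal.py 3 2.5 .3
```

```text
t 13.05 phi cmd/meas 0.0191 0.017 pos [ 0.333  -0.2865  0.1551] rpy [-3.125  0.     0.207] w 0.0262 F [-0.5 -0.  -8.9]
pred -0.049+-0.034 meas -0.042 px 0.5 conf 0.81 [-0.4 -0.3]
pred -0.012+-0.006 meas -0.006 px 0.6 conf 0.75 [-0.5 -0.3]
state [0.028 0.369 0.716 0.001] [0.006 0.033 0.011 0.001] dt 0.2
ax [-4.3, -4.8, -2.8, -0.8, -0.0, -0.2, -0.8, -1.2, -1.3, -1.2, -1.1, -1.1, -1.0, -1.0]
phi [-0.056, -0.065, -0.03, 0.005, 0.018, 0.015, 0.006, -0.001, -0.004, -0.003, -0.001, 0.001, 0.001, 0.001]
th [0.054, 0.059, 0.044, 0.022, 0.007, 0.001, 0.001, 0.004, 0.007, 0.009, 0.009, 0.01, 0.012, 0.014] sd [0.01, 0.014, 0.018, 0.022, 0.028, 0.035, 0.043, 0.052, 0.063, 0.076, 0.092, 0.11, 0.13, 0.155]
```

Emit:
{"fn": "servo_tool", "kwargs": {
  "commands": [0, 0, 0, -4.3, 0, 0, 0.01, 0, 0, 0, -4.8, 0, 0, 0.01, 0, 0, 0, -2.8, 0, 0, 0.01, 0, 0, 0, -0.8, 0, 0, 0.01]
}}

```text
time: 13.75
tool_pos: [0.3332, -0.2867, 0.1554]
ee_rot: [-3.134, 0.0, 0.207]
wrist_force: [0.2, -0.4, -8.8]
width: 0.0258
finger_force: 30.0
```

```bash
python3 bal.py -4.3 -4.8 -2.8 -.8
```

```text
t 13.75 phi cmd/meas 0.0051 0.0073 pos [ 0.3332 -0.2867  0.1554] rpy [-3.134  0.     0.207] w 0.0258 F [ 0.2 -0.4 -8.8]
pred 0.023+-0.022 meas -0.004 px 1.0 conf 0.85 [-0.8 -0.5]
pred -0.024+-0.005 meas -0.025 px 0.7 conf 0.64 [-0.6 -0.4]
state [-0.043 -0.175  0.724 -0.   ] [0.004 0.02  0.009 0.001] dt 0.2
ax [2.2, 2.0, 0.5, -0.7, -1.1, -0.8, -0.4, -0.2, -0.1, -0.2, -0.2, -0.3, -0.3, -0.3]
phi [0.044, 0.04, 0.014, -0.008, -0.014, -0.01, -0.003, 0.002, 0.003, 0.002, 0.001, 0.0, 0.0, 0.0]
th [-0.052, -0.046, -0.03, -0.014, -0.003, 0.0, -0.0, -0.002, -0.004, -0.005, -0.005, -0.006, -0.007, -0.008] sd [0.006, 0.008, 0.01, 0.013, 0.016, 0.02, 0.024, 0.03, 0.036, 0.044, 0.054, 0.065, 0.079, 0.095]
```

Emit:
{"fn": "servo_tool", "kwargs": {
  "commands": [0, 0, 0, 2, 0, 0, 0.01, 0, 0, 0, 1.8, 0, 0, 0.01, 0, 0, 0, 0.4, 0, 0, 0.01, 0, 0, 0, -0.5, 0, 0, 0.01]
}}

```text
time: 14.45
tool_pos: [0.333, -0.2859, 0.1553]
ee_rot: [3.137, 0.0, 0.207]
wrist_force: [0.7, -0.6, -8.7]
width: 0.0259
finger_force: 30.0
```

```bash
python3 bal.py 2 1.8 .4 -.5
```

```text
t 14.45 phi cmd/meas -0.0036 -0.0045 pos [ 0.333  -0.2859  0.1553] rpy [3.137 0.    0.207] w 0.0259 F [ 0.7 -0.6 -8.7]
pred -0.024+-0.017 meas 0.011 px 0.3 conf 0.78 [-0.2 -0.1]
pred 0.026+-0.005 meas 0.021 px 0.6 conf 0.81 [-0.5 -0.3]
state [0.036 0.13  0.719 0.   ] [0.004 0.02  0.009 0.   ] dt 0.2
ax [-1.7, -1.6, -0.4, 0.6, 0.8, 0.6, 0.3, 0.1, 0.1, 0.1, 0.2, 0.2, 0.2, 0.2]
phi [-0.034, -0.031, -0.01, 0.007, 0.011, 0.008, 0.002, -0.001, -0.002, -0.002, -0.001, -0.0, -0.0, -0.001]
th [0.042, 0.037, 0.024, 0.011, 0.002, -0.001, 0.0, 0.002, 0.003, 0.003, 0.004, 0.004, 0.005, 0.006] sd [0.007, 0.011, 0.014, 0.018, 0.023, 0.029, 0.036, 0.044, 0.053, 0.064, 0.077, 0.092, 0.11, 0.132]
```

Emit:
{"fn": "servo_tool", "kwargs": {
  "commands": [0, 0, 0, -1.3, 0, 0, 0.01, 0, 0, 0, -1.1, 0, 0, 0.01, 0, 0, 0, -0.2, 0, 0, 0.01, 0, 0, 0, 0.3, 0, 0, 0.01]
}}

```text
time: 15.15
tool_pos: [0.3331, -0.2866, 0.1553]
ee_rot: [-3.139, 0.0, 0.207]
wrist_force: [-0.1, -0.2, -9.4]
width: 0.0261
finger_force: 30.0
```

```bash
python3 bal.py -1.3 -1.1 -.2 .3
```

```text
t 15.15 phi cmd/meas 0.0016 0.0022 pos [ 0.3331 -0.2866  0.1553] rpy [-3.139  0.     0.207] w 0.0261 F [-0.1 -0.2 -9.4]
pred 0.033+-0.015 meas 0.025 px 0.5 conf 0.82 [-0.4 -0.3]
pred 0.020+-0.005 meas 0.018 px 0.6 conf 0.92 [-0.5 -0.3]
state [ 0.016 -0.028  0.719  0.   ] [0.004 0.019 0.009 0.   ] dt 0.2
ax [-0.3, -0.3, -0.1, 0.0, 0.0, -0.0, -0.1, -0.1, -0.1, -0.1, -0.1, -0.1, -0.1, -0.1]
phi [-0.003, -0.003, -0.0, 0.002, 0.002, 0.001, 0.0, -0.0, -0.001, -0.0, -0.0, -0.0, -0.0, -0.0]
th [0.012, 0.008, 0.004, 0.002, 0.0, -0.001, -0.001, -0.0, -0.0, -0.0, -0.001, -0.001, -0.001, -0.001] sd [0.007, 0.009, 0.012, 0.015, 0.018, 0.022, 0.026, 0.031, 0.037, 0.045, 0.053, 0.063, 0.075, 0.09]
```

Emit:
{"fn": "servo_tool", "kwargs": {
  "commands": [0, 0, 0, -0.3, 0, 0, 0.01, 0, 0, 0, -0.3, 0, 0, 0.01, 0, 0, 0, -0.1, 0, 0, 0.01, 0, 0, 0, -0.1, 0, 0, 0.01, 0, 0, 0, -0.1, 0, 0, 0.01]
}}

```text
time: 15.98
tool_pos: [0.333, -0.2863, 0.1553]
ee_rot: [3.142, 0.0, 0.207]
wrist_force: [1.1, -0.6, -8.9]
width: 0.026
finger_force: 30.0
```

```bash
python3 bal.py -.3 -.3 -.1 -.1 -.1
```

```text
t 15.975 phi cmd/meas -0.0001 -0.0001 pos [ 0.333  -0.2863  0.1553] rpy [3.142 0.    0.207] w 0.026 F [ 1.1 -0.6 -8.9]
pred -0.002+-0.019 meas -0.004 px 0.3 conf 0.65 [-0.2 -0.1]
pred -0.006+-0.005 meas -0.006 px 0.8 conf 0.84 [-0.7 -0.4]
state [-0.008 -0.023  0.719  0.   ] [0.004 0.019 0.009 0.   ] dt 0.2
ax [0.4, 0.4, 0.1, -0.1, -0.1, -0.1, -0.0, 0.0, 0.0, 0.0, 0.0, 0.0, 0.0, 0.0]
phi [0.007, 0.006, 0.002, -0.002, -0.003, -0.002, -0.001, 0.0, 0.0, 0.0, 0.0, -0.0, -0.0, 0.0]
th [-0.009, -0.008, -0.005, -0.002, -0.0, 0.0, 0.0, -0.0, -0.001, -0.001, -0.001, -0.001, -0.001, -0.001] sd [0.006, 0.008, 0.01, 0.013, 0.015, 0.019, 0.023, 0.028, 0.034, 0.041, 0.049, 0.059, 0.07, 0.084]
```

Very stable. I'll keep balancing and also refine the fork's pose from the blue prongs, using separate pictures that the estimator accounts for.

Emit:
{"fn": "servo_tool", "kwargs": {
  "commands": [0, 0, 0, 0.4, 0, 0, 0.01, 0, 0, 0, 0.4, 0, 0, 0.01, 0, 0, 0, 0.1, 0, 0, 0.01, 0, 0, 0, -0.1, 0, 0, 0.01, 0, 0, 0, 0, 0, 0, 0.01]
}}

```text
time: 16.8
tool_pos: [0.333, -0.2862, 0.1553]
ee_rot: [3.142, 0.0, 0.207]
wrist_force: [0.4, 0.0, -9.4]
width: 0.026
finger_force: 30.0
```

```bash
python3 - <<'E'
s=open("bal.py").read()
s=s.replace('        L=look();pr','        L=look();pr').replace("def plan(","import fk\ndef plan(")
open("bal.py","w").write(s)
# dump pictures seen, for offline fork fitting
m=open("meas.py").read()
m=m.replace("s=snapshot(n);best=None","s=snapshot(n);np.savez('last_'+n+'.npz',**{k:s[k] for k in('img','camera_matrix','extrinsics')});best=None")
open("meas.py","w").write(m)
open("bal.py","w").write(s.replace("import fk\n",""))
E
python3 bal.py .4 .4 .1 -.1 0
cat > fk.py <<'E'
import numpy as np,cv2
from scipy.optimize import least_squares
def proj(s,P):
    E=np.linalg.inv(s["extrinsics"]);c=P@E[:3,:3].T+E[:3,3];u=c@s["camera_matrix"].T;return u[:,:2]/u[:,2:]
D=[np.load("last_scene.npz")]
def masks(im):
    h=cv2.cvtColor(im,cv2.COLOR_BGR2HSV)
    return cv2.inRange(h,(105,130,60),(125,255,255))
for s in D:
    m=masks(s["img"]);n,l,st,c=cv2.connectedComponentsWithStats(m)
    for i in range(1,n):
        if st[i][4]>40:print(st[i],c[i].round(1))
F=(.4807,-.2533,.2067);s=D[0];im=s["img"].copy()
cc,ss=np.cos(F[2]),np.sin(F[2])
for y0 in(-.027,.027,-.039,.039):
  for z in(.207,.231):
    X=np.linspace(.148,.263,60);P=np.c_[F[0]+cc*X-ss*y0,F[1]+ss*X+cc*y0,np.full(60,z)]
    for q in proj(s,P):cv2.circle(im,(int(round(q[0])),int(round(q[1]))),0,(0,0,255) if z>.22 else (0,255,255),-1)
cv2.imwrite("pics/f.png",cv2.resize(im[210:340,200:370],None,fx=4.5,fy=4.5,interpolation=cv2.INTER_CUBIC))
E
python3 fk.py
```

```text
t 16.8 phi cmd/meas -0.0001 -0.0001 pos [ 0.333  -0.2862  0.1553] rpy [3.142 0.    0.207] w 0.026 F [ 0.4  0.  -9.4]
pred 0.002+-0.019 meas -0.001 px 0.5 conf 0.80 [-0.4 -0.2]
pred 0.001+-0.005 meas -0.002 px 0.3 conf 0.89 [-0.3 -0.2]
state [-0.     0.008  0.719  0.   ] [0.004 0.018 0.008 0.   ] dt 0.2
ax [-0.1, -0.1, -0.0, 0.0, 0.0, 0.0, 0.0, 0.0, 0.0, 0.0, 0.0, 0.0, 0.0, 0.0]
phi [-0.001, -0.001, -0.001, -0.0, 0.0, 0.0, 0.0, 0.0, 0.0, 0.0, 0.0, 0.0, 0.0, 0.0]
th [0.001, 0.001, 0.001, 0.0, 0.0, 0.0, 0.0, 0.0, 0.0, 0.0, 0.0, 0.0, 0.0, 0.0] sd [0.005, 0.007, 0.009, 0.011, 0.014, 0.017, 0.022, 0.026, 0.032, 0.039, 0.046, 0.056, 0.067, 0.079]
[ 228    0   45   32 1152] [250.2  13.4]
[131  44  16  11  47] [138.8  49.4]
[241  47  36  32 716] [256.5  61.3]
[  0 114  26  18  95] [ 12.2 122.3]
[292 259  53  30 315] [318.5 276.4]
[274 292  62  22 395] [305.7 300.6]
[ 79 302  56  55 433] [115.1 332.8]
[155 326  22  22 377] [165.2 336.1]
```

View pics/f.png

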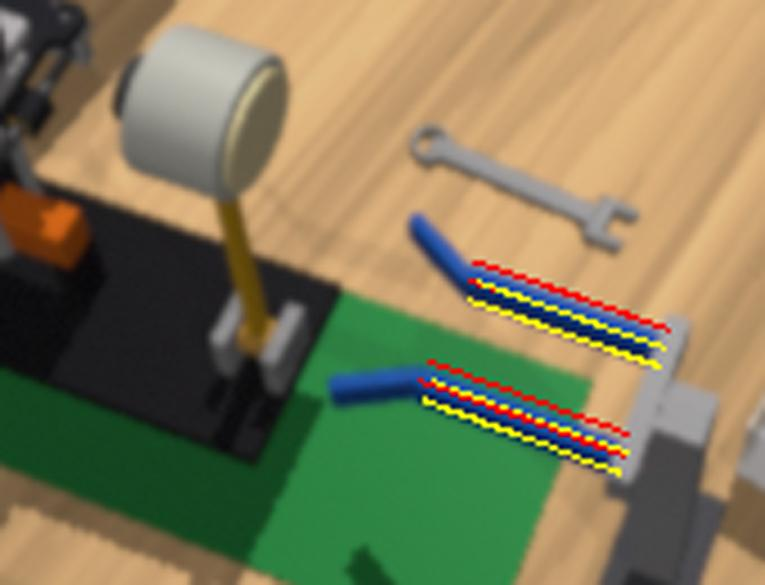

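The overlay of the fork pose sits on the blue prongs within about 3 mm. The upper prong starts at (470,275) and the lower one at (425,375). The parked position is 150 mm ahead along tool x. One more balance cycle first, then the slide.

Emit:
{"fn": "servo_tool", "kwargs": {
  "commands": [0, 0, 0, -0.1, 0, 0, 0.01, 0, 0, 0, -0.1, 0, 0, 0.01, 0, 0, 0, 0, 0, 0, 0.01, 0, 0, 0, 0, 0, 0, 0.01, 0, 0, 0, 0, 0, 0, 0.01]
}}

```text
time: 17.62
tool_pos: [0.333, -0.2863, 0.1553]
ee_rot: [3.142, 0.0, 0.207]
wrist_force: [-0.5, 0.2, -8.2]
width: 0.0257
finger_force: 30.0
```

```bash
python3 bal.py -.1 -.1 0 0 0
```

```text
t 17.625 phi cmd/meas -0.0001 -0.0 pos [ 0.333  -0.2863  0.1553] rpy [3.142 0.    0.207] w 0.0257 F [-0.5  0.2 -8.2]
pred -0.002+-0.017 meas 0.001 px 0.4 conf 0.94 [-0.3 -0.2]
pred 0.001+-0.005 meas -0.005 px 0.8 conf 0.60 [-0.7 -0.4]
state [-0.003 -0.009  0.719  0.   ] [0.004 0.018 0.008 0.   ] dt 0.2
ax [0.2, 0.2, 0.1, -0.0, -0.1, -0.0, -0.0, 0.0, 0.0, 0.0, 0.0, -0.0, -0.1, -0.2]
phi [0.003, 0.003, 0.001, -0.001, -0.001, -0.001, -0.0, 0.0, 0.001, 0.001, 0.0, -0.001, -0.002, -0.004]
th [-0.004, -0.003, -0.002, -0.001, -0.0, 0.0, -0.0, -0.0, -0.0, -0.0, 0.0, 0.0, -0.001, -0.002] sd [0.007, 0.009, 0.012, 0.015, 0.019, 0.024, 0.029, 0.036, 0.044, 0.054, 0.065, 0.079, 0.096, 0.112]
```

Emit:
{"fn": "servo_tool", "kwargs": {
  "commands": [0.002, 0, 0, 0.2, 0, 0, 0.01, 0.008, 0, 0, 0.2, 0, 0, 0.01, 0.016, 0, 0, 0.1, 0, 0, 0.01, 0.022, 0.001, 0, 0, 0, 0, 0.01, 0.025, 0.001, 0, 0, 0, 0, 0.01]
}}

```text
time: 18.45
tool_pos: [0.3582, -0.282, 0.1552]
ee_rot: [-3.142, 0.0, 0.208]
wrist_force: [-0.7, -0.6, -9.2]
width: 0.0258
finger_force: 30.0
```

```bash
python3 bal.py .2 .2 .1 0 0
```

```text
t 18.45 phi cmd/meas -0.0001 0.0 pos [ 0.3582 -0.282   0.1552] rpy [-3.142  0.     0.208] w 0.0258 F [-0.7 -0.6 -9.2]
pred 0.005+-0.017 meas 0.000 px 0.5 conf 0.98 [-0.5 -0.3]
pred 0.002+-0.005 meas 0.000 px 0.9 conf 0.81 [-0.8 -0.5]
state [0.002 0.009 0.72  0.   ] [0.004 0.018 0.008 0.   ] dt 0.2
ax [-0.1, -0.1, -0.0, 0.0, 0.0, 0.0, 0.0, 0.0, -0.0, 0.0, 0.0, 0.0, 0.0, 0.0]
phi [-0.002, -0.002, -0.001, 0.0, 0.001, 0.0, 0.0, -0.0, -0.0, -0.0, -0.0, 0.0, 0.0, 0.0]
th [0.002, 0.002, 0.001, 0.001, 0.0, 0.0, 0.0, 0.0, 0.0, 0.0, 0.0, 0.0, 0.0, 0.0] sd [0.004, 0.005, 0.008, 0.01, 0.013, 0.016, 0.019, 0.024, 0.029, 0.035, 0.042, 0.05, 0.061, 0.073]
```

Emit:
{"fn": "servo_tool", "kwargs": {
  "commands": [0.003, 0, 0, -0.1, 0, 0, 0.01, 0.012, 0, 0, -0.1, 0, 0, 0.01, 0.024, 0, 0, 0, 0, 0, 0.01, 0.036, 0, 0, 0, 0, 0, 0.01, 0.046, 0, 0, 0, 0, 0, 0.01, 0.05, 0, 0, 0, 0, 0, 0.01]
}}

```text
time: 19.4
tool_pos: [0.4074, -0.2716, 0.1551]
ee_rot: [-3.141, 0.0, 0.208]
wrist_force: [0.3, -0.2, -8.9]
width: 0.026
finger_force: 30.0
```

```bash
python3 bal.py -.1 -.1 0 0 0 0
```

```text
t 19.4 phi cmd/meas -0.0001 0.0002 pos [ 0.4074 -0.2716  0.1551] rpy [-3.141  0.     0.208] w 0.026 F [ 0.3 -0.2 -8.9]
pred 0.000+-0.021 meas 0.009 px 1.0 conf 0.76 [-0.9 -0.5]
pred 0.009+-0.005 meas 0.010 px 0.6 conf 0.93 [-0.5 -0.3]
state [0.011 0.013 0.72  0.   ] [0.004 0.019 0.008 0.   ] dt 0.2
ax [-0.4, -0.3, -0.1, 0.1, 0.2, 0.1, 0.0, -0.0, -0.0, -0.0, -0.0, 0.0, 0.0, 0.0]
phi [-0.007, -0.006, -0.002, 0.002, 0.003, 0.002, 0.0, -0.0, -0.0, -0.0, -0.0, -0.0, 0.0, -0.0]
th [0.011, 0.009, 0.005, 0.002, 0.0, -0.0, -0.0, 0.0, 0.0, 0.0, 0.0, 0.0, 0.001, 0.001] sd [0.003, 0.004, 0.005, 0.006, 0.008, 0.01, 0.012, 0.014, 0.017, 0.021, 0.025, 0.029, 0.035, 0.042]
```

Emit:
{"fn": "servo_tool", "kwargs": {
  "commands": [0.003, 0, 0, -0.4, 0, 0, 0.01, 0.012, 0, 0, -0.3, 0, 0, 0.01, 0.022, 0, 0, -0.1, 0, 0, 0.01, 0.032, 0, 0, 0.1, 0, 0, 0.01, 0.039, 0, 0, 0.1, 0, 0, 0.01, 0.042, 0, 0, 0, 0, 0, 0.01]
}}

```text
time: 20.35
tool_pos: [0.4483, -0.2631, 0.1551]
ee_rot: [-3.141, 0.001, 0.208]
wrist_force: [0.2, -0.2, -9.0]
width: 0.0259
finger_force: 30.0
```

```bash
python3 bal.py -.4 -.3 -.1 .1 .1 0; sed -i 's/F=(.*);s=D/F=(.480,-.2565,.2067);s=D/' fk.py; python3 fk.py >/dev/null
```

```text
t 20.35 phi cmd/meas -0.0001 0.0001 pos [ 0.4483 -0.2631  0.1551] rpy [-3.141e+00  1.000e-03  2.080e-01] w 0.0259 F [ 0.2 -0.2 -9. ]
pred -0.001+-0.021 meas -0.003 px 0.7 conf 0.84 [-0.6 -0.3]
pred -0.004+-0.005 meas -0.003 px 0.7 conf 0.77 [-0.6 -0.3]
state [-0.004 -0.01   0.72   0.   ] [0.004 0.018 0.008 0.   ] dt 0.2
ax [0.2, 0.2, 0.1, -0.0, -0.1, -0.0, -0.0, 0.0, 0.0, 0.0, -0.0, -0.0, -0.0, -0.0]
phi [0.003, 0.003, 0.001, -0.001, -0.001, -0.001, -0.0, 0.0, 0.0, 0.0, -0.0, -0.0, -0.0, -0.0]
th [-0.005, -0.004, -0.003, -0.001, -0.0, 0.0, -0.0, -0.0, -0.0, -0.0, -0.0, -0.0, -0.0, -0.0] sd [0.006, 0.009, 0.011, 0.014, 0.017, 0.021, 0.025, 0.031, 0.037, 0.044, 0.053, 0.063, 0.075, 0.09]
```

View pics/f.png

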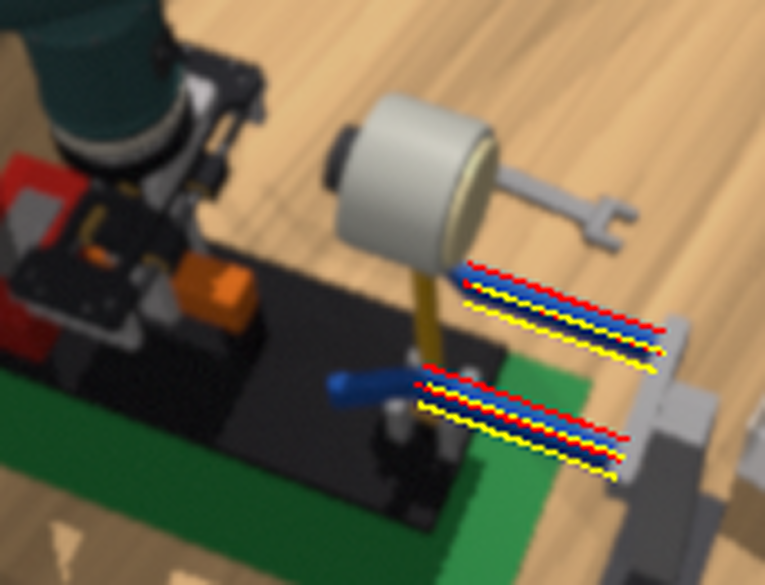

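With the overlay on the prong tops, the rod at about (430,320) stands in the middle of the mouth. Sliding on, and lowering partly.

Emit:
{"fn": "servo_tool", "kwargs": {
  "commands": [0.002, 0, 0.001, 0.2, 0, 0, 0.01, 0.009, 0, 0.005, 0.2, 0, 0, 0.01, 0.017, 0, 0.012, 0.1, 0, 0, 0.01, 0.025, 0, 0.019, 0, 0, 0, 0.01, 0.03, 0, 0.024, 0, 0, 0, 0.01, 0.032, 0, 0.025, 0, 0, 0, 0.01]
}}

```text
time: 21.3
tool_pos: [0.4791, -0.2562, 0.1293]
ee_rot: [-3.14, 0.001, 0.208]
wrist_force: [-0.1, 0.2, -9.4]
width: 0.0258
finger_force: 30.0
```

```bash
python3 bal.py .2 .2 .1 0 0 0
```

```text
t 21.3 phi cmd/meas -0.0001 0.0011 pos [ 0.4791 -0.2562  0.1293] rpy [-3.14e+00  1.00e-03  2.08e-01] w 0.0258 F [-0.1  0.2 -9.4]
pred 0.004+-0.021 meas -0.001 px 0.8 conf 0.70 [-0.7 -0.3]
pred 0.000+-0.005 meas -0.000 px 1.1 conf 0.74 [-1.  -0.4]
state [0.    0.005 0.72  0.   ] [0.004 0.018 0.008 0.   ] dt 0.2
ax [-0.0, -0.0, -0.0, 0.0, 0.0, 0.0, 0.0, 0.0, 0.0, 0.0, 0.0, 0.0, 0.0, 0.0]
phi [-0.001, -0.001, -0.0, 0.0, 0.0, 0.0, 0.0, -0.0, -0.0, -0.0, 0.0, 0.0, 0.0, 0.0]
th [0.001, 0.001, 0.001, 0.0, 0.0, 0.0, 0.0, 0.0, 0.0, 0.0, 0.0, 0.0, 0.0, 0.0] sd [0.005, 0.008, 0.01, 0.013, 0.016, 0.02, 0.024, 0.029, 0.034, 0.041, 0.05, 0.059, 0.071, 0.085]
```

Emit:
{"fn": "servo_tool", "kwargs": {
  "commands": [0, 0, 0.002, 0, 0, 0, 0.01, 0, 0, 0.008, 0, 0, 0, 0.01, 0, 0, 0.015, 0, 0, 0, 0.01, 0, 0, 0.021, 0, 0, 0, 0.01, 0, 0, 0.024, 0, 0, 0, 0.01, 0, 0, 0.025, 0, 0, 0, 0.01]
}}

```text
time: 22.25
tool_pos: [0.4789, -0.2566, 0.1049]
ee_rot: [-3.141, 0.001, 0.207]
wrist_force: [1.0, -0.9, -9.0]
width: 0.0257
finger_force: 30.0
```

```bash
python3 bal.py 0 0 0 0 0 0
```

```text
t 22.25 phi cmd/meas -0.0001 0.0003 pos [ 0.4789 -0.2566  0.1049] rpy [-3.141e+00  1.000e-03  2.070e-01] w 0.0257 F [ 1.  -0.9 -9. ]
pred 0.003+-0.021 meas 0.003 px 1.2 conf 0.89 [-1.1 -0.5]
pred 0.004+-0.005 meas 0.004 px 0.9 conf 0.96 [-0.8 -0.4]
state [0.005 0.007 0.72  0.   ] [0.004 0.018 0.008 0.   ] dt 0.2
ax [-0.2, -0.1, -0.0, 0.0, 0.1, 0.0, 0.0, -0.0, -0.0, 0.0, 0.0, 0.0, 0.0, 0.0]
phi [-0.003, -0.003, -0.001, 0.001, 0.001, 0.001, 0.0, -0.0, -0.0, -0.0, 0.0, 0.0, 0.0, 0.0]
th [0.005, 0.004, 0.002, 0.001, 0.0, -0.0, -0.0, 0.0, 0.0, 0.0, 0.0, 0.0, 0.0, 0.0] sd [0.007, 0.009, 0.012, 0.015, 0.019, 0.022, 0.027, 0.033, 0.039, 0.046, 0.055, 0.066, 0.079, 0.094]
```

Emit:
{"fn": "servo_tool", "kwargs": {
  "commands": [0, 0, 0.001, -0.2, 0, 0, 0.01, 0, 0, 0.003, -0.1, 0, 0, 0.01, 0, 0, 0.006, 0, 0, 0, 0.01, 0, 0, 0.008, 0, 0, 0, 0.01, 0, 0, 0.009, 0, 0, 0, 0.01, 0, 0, 0.009, 0, 0, 0, 0.01]
}}

```text
time: 23.2
tool_pos: [0.479, -0.2566, 0.0961]
ee_rot: [-3.141, 0.0, 0.207]
wrist_force: [-0.5, -1.0, -8.8]
width: 0.0258
finger_force: 30.0
```

```bash
python3 bal.py -.2 -.1 0 0 0 0
```

```text
t 23.2 phi cmd/meas -0.0001 0.0001 pos [ 0.479  -0.2566  0.0961] rpy [-3.141  0.     0.207] w 0.0258 F [-0.5 -1.  -8.8]
pred -0.001+-0.021 meas 0.006 px 0.7 conf 0.69 [-0.6 -0.3]
pred 0.007+-0.005 meas 0.002 px 0.6 conf 0.78 [-0.5 -0.2]
state [0.004 0.001 0.719 0.   ] [0.004 0.018 0.008 0.   ] dt 0.2
ax [-0.1, -0.1, -0.0, 0.0, 0.0, 0.0, 0.0, 0.0, -0.0, 0.0, 0.0, 0.0, 0.0, 0.0]
phi [-0.002, -0.002, -0.0, 0.001, 0.001, 0.0, 0.0, -0.0, -0.0, -0.0, 0.0, 0.0, 0.0, 0.0]
th [0.004, 0.003, 0.002, 0.001, 0.0, -0.0, -0.0, 0.0, 0.0, 0.0, 0.0, 0.0, 0.0, 0.0] sd [0.006, 0.007, 0.009, 0.011, 0.013, 0.016, 0.019, 0.022, 0.027, 0.032, 0.038, 0.045, 0.054, 0.065]
```

Emit:
{"fn": "servo_tool", "kwargs": {
  "commands": [0, 0, 0.002, -0.1, 0, 0, 0.01, 0, 0, 0.005, -0.1, 0, 0, 0.01, 0, 0, 0.008, 0, 0, 0, 0.01, 0, 0, 0.011, 0, 0, 0, 0.01, 0, 0, 0.013, 0, 0, 0, 0.01, 0, 0, 0.015, 0, 0, 0, 0.01, 0, 0, 0.016, 0, 0, 0, 0.01, 0, 0, 0.017, 0, 0, 0, 0.01, 0, 0, 0.017, 0, 0, 0, 0.01]
}}

```text
time: 24.52
tool_pos: [0.4791, -0.2567, 0.0799]
ee_rot: [3.141, -0.0, 0.207]
wrist_force: [-2.4, 1.0, -5.4]
width: 0.0259
finger_force: 30.0
```

```bash
python3 bal.py -.1 -.1 0 0 0 0 0 0 0
```

```text
t 24.525 phi cmd/meas -0.0001 -0.0004 pos [ 0.4791 -0.2567  0.0799] rpy [ 3.141 -0.     0.207] w 0.0259 F [-2.4  1.  -5.4]
pred -0.003+-0.037 meas -0.012 px 0.9 conf 0.61 [-0.8 -0.4]
pred -0.014+-0.005 meas -0.011 px 0.5 conf 0.67 [-0.5 -0.2]
state [-0.014 -0.02   0.719  0.   ] [0.004 0.019 0.008 0.   ] dt 0.2
ax [0.5, 0.5, 0.1, -0.1, -0.2, -0.1, -0.0, 0.0, 0.0, 0.0, 0.0, 0.0, 0.0, 0.0]
phi [0.009, 0.008, 0.002, -0.002, -0.003, -0.002, -0.001, 0.0, 0.001, 0.0, 0.0, 0.0, 0.0, 0.0]
th [-0.014, -0.011, -0.007, -0.003, -0.0, 0.0, 0.0, -0.0, -0.001, -0.001, -0.001, -0.001, -0.001, -0.001] sd [0.005, 0.007, 0.01, 0.012, 0.016, 0.019, 0.024, 0.029, 0.035, 0.042, 0.05, 0.06, 0.072, 0.086]
```

Emit:
{"fn": "servo_tool", "kwargs": {
  "commands": [0, 0, 0.0005, 0, 0, 0, 0.01, 0, 0, 0.001, 0, 0, 0, 0.01, 0, 0, 0.001, 0, 0, 0, 0.026, 0, 0, 0.001, 0, 0, 0, 0.035, 0, 0, 0.001, 0, 0, 0, 0.05, 0, 0, 0.001, 0, 0, 0, 0.06, 0, 0, 0.001, 0, 0, 0, 0.06]
}}

```text
time: 25.6
tool_pos: [0.4792, -0.2568, 0.0783]
ee_rot: [3.141, -0.0, 0.207]
wrist_force: [-0.2, 0.6, -0.2]
width: 0.0588
finger_force: 0.0
```

```bash
python3 - <<'E'
from meas import *
o=robot.get_obs();print({k:np.round(v,4) for k,v in o.items() if k in("time","tool_pos","ee_rot","width","wrist_force","finger_force")})
print(look())
E
```

```text
{'time': np.float64(25.6), 'tool_pos': array([ 0.4792, -0.2568,  0.0783]), 'ee_rot': array([ 3.1411e+00, -1.0000e-04,  2.0710e-01]), 'wrist_force': array([-0.2049,  0.6176, -0.1796]), 'finger_force': np.float64(0.0), 'width': np.float64(0.0588)}
[(25.6, -0.00044845950005800717, np.float64(-0.05960080801699982), 'scene', np.float64(1.4786511212825295), 0.6, array([-1.34042558, -0.62423425]))]
```

Emit:
{"fn": "servo_tool", "kwargs": {
  "commands": [0, 0, -0.003, 0, 0, 0, 0.06, 0, 0, -0.01, 0, 0, 0, 0.06, 0, 0, -0.02, 0, 0, 0, 0.06, 0, 0, -0.035, 0, 0, 0, 0.06, 0, 0, -0.055, 0, 0, 0, 0.06, 0, 0, -0.075, 0, 0, 0, 0.06, 0, 0, -0.09, 0, 0, 0, 0.06, 0, 0, -0.1, 0, 0, 0, 0.06, 0, 0, -0.1, 0, 0, 0, 0.06, 0, 0, -0.1, 0, 0, 0, 0.06]
}}

```text
time: 26.95
tool_pos: [0.4787, -0.2564, 0.1775]
ee_rot: [-3.141, 0.001, 0.207]
wrist_force: [0.2, 0.3, 0.7]
width: 0.06
finger_force: 0.0
```

```bash
python3 - <<'E'
from h import *
o=robot.get_obs();print({k:np.round(v,4) for k,v in o.items() if k in("time","tool_pos","width","wrist_force")})
for i in range(2):
    s=snapshot("scene");r=spotter.trace("lamp_head",s);print([(x["conf"],x["box"]) for x in r[:1]])
a=s["img"][200:350,170:370];cv2.imwrite("pics/g.png",cv2.resize(a,None,fx=3.8,fy=3.8,interpolation=cv2.INTER_CUBIC))
E
```

```text
{'time': np.float64(26.95), 'tool_pos': array([ 0.4787, -0.2564,  0.1775]), 'wrist_force': array([0.1802, 0.2842, 0.7438]), 'width': np.float64(0.06)}
[(0.62, [289.9, 242.3, 34.6, 75.4])]
[(0.62, [291.7, 243.2, 32.7, 76.1])]
```

View pics/g.png

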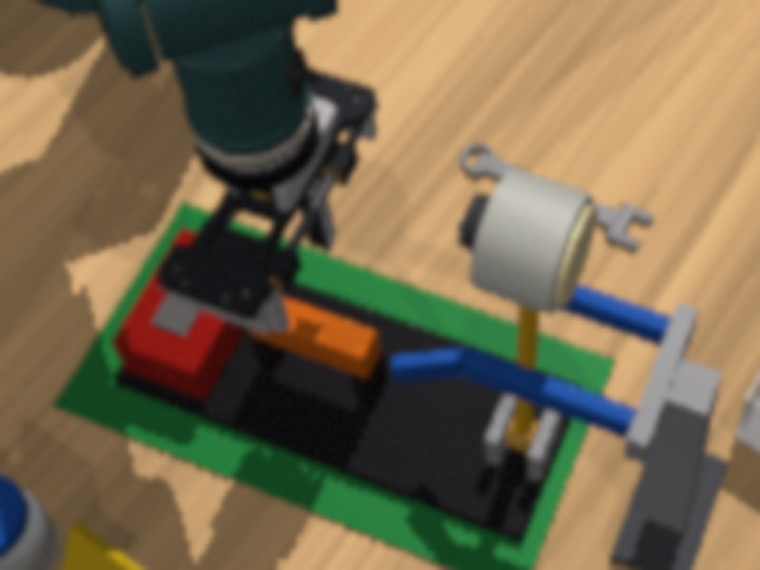

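The foot stands on the green pad and the mast leans on the far prong at about (530,330). The gripper is clear above the lamp. I'll let it settle, then hand in.

Emit:
{"fn": "servo_tool", "kwargs": {
  "commands": [0, 0, -0.01, 0, 0, 0, 0.07, 0, 0, -0.02, 0, 0, 0, 0.07, 0, 0, -0.02, 0, 0, 0, 0.07, 0, 0, -0.02, 0, 0, 0, 0.07, 0, 0, -0.02, 0, 0, 0, 0.07, 0, 0, -0.02, 0, 0, 0, 0.07, 0, 0, -0.02, 0, 0, 0, 0.07, 0, 0, -0.02, 0, 0, 0, 0.07]
}}

```text
time: 28.15
tool_pos: [0.479, -0.2566, 0.1982]
ee_rot: [-3.141, 0.0, 0.207]
wrist_force: [0.2, 0.9, 0.1]
width: 0.07
finger_force: 0.0
```

```bash
python3 - <<'E'
from meas import *
p=np.array([.479,-.2568,.0795]);O=dict(tool_pos=p,ee_rot=np.array([np.pi,0,.207]))
for i in range(2):
    s=snapshot("scene");m=cv2.morphologyEx(spotter.trace("lamp_head",s)[0]["region"].astype(np.uint8),cv2.MORPH_OPEN,cv2.getStructuringElement(2,(11,11)))
    M=cv2.moments(m,True);uv=np.array([M["m10"],M["m01"]])/M["m00"]
    g=minimize_scalar(lambda t:np.sum((hullc(proj(s,headpts(O,t)))-uv)**2),bounds=(-.4,.4),method="bounded");print(g.x,g.fun)
if abs(g.x)<.22: print(close_job())
E
```

```text
-0.1091040345657801 1.3371242271982835
-0.10564473963698522 0.9137934618889185
the job is handed in; nothing more can be done
None
```

The lamp is parked flat on the green pad and released, with the mast resting against a fork prong about 0.11 rad from upright, and I handed the job in. By my measurements the mast stayed balanced in the open for about five seconds and between the prongs for over two; the judge's verdict was not shown.

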